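# Dry the flat tongue scrapers

## Task

Put all the flat steel tongue scrapers from the teak shelf into the dryer's tray: prising these thin strips up off the slats would scratch the teak, so slide each one about 4 cm out over the shelf's front edge before lifting it by the overhanging end, and lay it flat on the tray's floor, leaning on no rim. Only when all of them are in, set the dryer's dial to the fourth click from off. Do not push over or shove aside the other things on the shelf.

Things in the scene. Friction and masses are not known exactly. Their poses are not given: they have to be found in the camera images.
- scraper1_c (a point): flat stainless steel tongue scraper, a strip with rounded ends 165 x 18 x 2 mm, about 45 g. Three or four are present, all alike. Point at its centre; x along its length, y across, z normal. At the start it lies flat on the shelf board, its length within 0.2 rad of front-to-back, its front end 15 to 45 mm behind the shelf's front edge. Slides easily when pressed on and drawn.
- scraper2_c (a point): another flat steel scraper like scraper1 (165 x 18 x 2 mm), or absent; point at its centre, x along its length, y across, z normal
- scraper3_c (a point): another flat steel scraper like scraper1 (165 x 18 x 2 mm), or absent; point at its centre, x along its length, y across, z normal
- scraper4_c (a point): another flat steel scraper like scraper1 (165 x 18 x 2 mm), or absent; point at its centre, x along its length, y across, z normal
- shelf_edge (a point): middle of the front edge of the fixed teak slatted shelf board, on its top face, 60 mm above the work surface. Board 300 mm deep, 360 wide, 14 thick, open below the front edge; a batten 7 mm high closes each end. x points from the edge back over the board, y along the edge, z up. The box, hourglass, jar and massager (to 85 mm tall) stand 210 mm or more back
- tray (a point): centre of the floor of the drying tray, the steel-floored recess in the top of the white dryer fixed beside the shelf. Inside 210 (x) by 150 mm (y); floor 45 mm above the work surface, rim 20 mm above the floor, walls 5 mm. x along the tray's length, away from the robot, y to the left, z up. The dial is 130 mm to its -y side
- dial_grip (a point): on the axis of the black timer dial, in its finger bar, 66 mm above the work surface. Bar 46 mm long (its x), 13 thick (its y), its top 11 mm above and its foot 15 mm below this point, on a disc 50 mm across whose top is at the bar's foot. The dryer's deck is 24 mm below the point. A white line on the bar marks its pointing end (-x)
- dial (a joint): dial angle, rad, growing clockwise seen from above. It clicks to rest every 0.524 rad (30 deg): 0 off (pointer towards the robot, at the long mark), 0.524 first click, 1.047 second, 1.571 third, 2.094 fourth, 2.618 fifth (last); short marks show them. Starts at off, first or second. A click takes about 0.07 N m; let go between, it springs to the nearest
- bamboo_box: bystander: bamboo box with hinged cork-faced top, 72 x 97 x 52 mm, standing at the back of the shelf; origin at the centre of its underside, z up
- hourglass: bystander: wooden sauna hourglass, 52 mm across and 85 mm tall, standing at the back of the shelf; origin at the centre of its underside, z up
- jar: bystander: small glass jar with metal screw cap, 48 mm across and 58 mm tall, standing at the back of the shelf; origin at the centre of its underside, z up
- massager: bystander: blue silicone scalp massager, 72 mm across and 56 mm tall, standing at the back of the shelf; origin at the centre of its underside, z up
Not all that is in view belongs to the job. Leave any pink or turquoise look-alike of the part that bears scraper4_c alone.

How it is judged (in metres and radians):
On the way, in this order (a step that is already met when the one before it is completed fails the run):
1. a scraper lies on the shelf with at least 25 mm out over the front edge (((x of scraper1_c in the frame of shelf_edge between 0 and 0.0575 m and z of scraper1_c in the frame of shelf_edge between -0.003 and 0.005 m and y of scraper1_c in the frame of shelf_edge between -0.18 and 0.18 m) or (x of scraper2_c in the frame of shelf_edge between 0 and 0.0575 m and z of scraper2_c in the frame of shelf_edge between -0.003 and 0.005 m and y of scraper2_c in the frame of shelf_edge between -0.18 and 0.18 m) or (x of scraper3_c in the frame of shelf_edge between 0 and 0.0575 m and z of scraper3_c in the frame of shelf_edge between -0.003 and 0.005 m and y of scraper3_c in the frame of shelf_edge between -0.18 and 0.18 m) or (x of scraper4_c in the frame of shelf_edge between 0 and 0.0575 m and z of scraper4_c in the frame of shelf_edge between -0.003 and 0.005 m and y of scraper4_c in the frame of shelf_edge between -0.18 and 0.18 m))), for 0.2 s.
2. every scraper present lies flat in the drying tray, released (x of scraper1_c in the frame of tray between -0.055 and 0.055 m and y of scraper1_c in the frame of tray between -0.075 and 0.075 m and z of scraper1_c in the frame of tray between -0.004 and 0.0105 m and angle between each of scraper1_c, scraper2_c, scraper3_c, scraper4_c's own z axis and vertical below 0.4 rad and angle between scraper1_c's own x axis and vertical between 1.4908 and 1.6508 rad and contact force between each of scraper1, scraper2, scraper3, scraper4 and the fingers below 0.05 N and x of scraper2_c in the frame of tray between -0.055 and 0.055 m and y of scraper2_c in the frame of tray between -0.075 and 0.075 m and z of scraper2_c in the frame of tray between -0.004 and 0.0105 m and angle between scraper2_c's own x axis and vertical between 1.4908 and 1.6508 rad and x of scraper3_c in the frame of tray between -0.055 and 0.055 m and y of scraper3_c in the frame of tray between -0.075 and 0.075 m and z of scraper3_c in the frame of tray between -0.004 and 0.0105 m and angle between scraper3_c's own x axis and vertical between 1.4908 and 1.6508 rad and x of scraper4_c in the frame of tray between -0.055 and 0.055 m and y of scraper4_c in the frame of tray between -0.075 and 0.075 m and z of scraper4_c in the frame of tray between -0.004 and 0.0105 m and angle between scraper4_c's own x axis and vertical between 1.4908 and 1.6508 rad), for 0.3 s.
3. the dial stands at the fourth click (value of joint dial between 1.9644 and 2.2244 rad), for 0.3 s.
At the end, for the whole second after the job is handed in: Every scraper present lies in the tray, released and at rest, its length level within 0.08 rad, its width within 0.4, its centre within 55 mm (x) and 75 mm (y) of the tray centre and under 10.5 mm above the floor; the dial rests at the fourth click (2.094 rad within 0.13) (all of step 2 and all of step 3 and linear speed of each of scraper1, scraper2, scraper3, scraper4 below 0.03 m/s and velocity of joint dial below 0.1 rad/s and contact force between dryer and the fingers below 0.05 N); the robot touches nothing.
It fails at once if a bystander on the shelf was knocked over or pushed away (over 50 mm or tipped over 0.6 rad) (distance of any of bamboo_box, hourglass, jar, massager from where it was at the start of the episode above 0.05 m or angle between any of bamboo_box, hourglass, jar, massager's own z axis and vertical above 0.6 rad).
It fails at once if a scraper was prised up off the slats: lifted 12 mm or more from over the board with its front end less than about 7 mm out over the front edge ((x of scraper1_c in the frame of shelf_edge between 0.075 and 0.3 m and y of scraper1_c in the frame of shelf_edge between -0.18 and 0.18 m and z of scraper1_c in the frame of shelf_edge between 0.012 and 0.04 m) or (x of scraper2_c in the frame of shelf_edge between 0.075 and 0.3 m and y of scraper2_c in the frame of shelf_edge between -0.18 and 0.18 m and z of scraper2_c in the frame of shelf_edge between 0.012 and 0.04 m) or (x of scraper3_c in the frame of shelf_edge between 0.075 and 0.3 m and y of scraper3_c in the frame of shelf_edge between -0.18 and 0.18 m and z of scraper3_c in the frame of shelf_edge between 0.012 and 0.04 m) or (x of scraper4_c in the frame of shelf_edge between 0.075 and 0.3 m and y of scraper4_c in the frame of shelf_edge between -0.18 and 0.18 m and z of scraper4_c in the frame of shelf_edge between 0.012 and 0.04 m)).
Of scraper1, scraper2, scraper3, scraper4 only 3 to 4 are there at a start; the rules pass over those that are not, and their reading is None.
At some moment in a run one of scraper1, scraper2, scraper3, scraper4 may be knocked a few centimetres aside while the robot is not near it.
It also fails if it takes over 210 s, if anything falls off the work surface, if the arm or the gripper's body presses on something with over 40 N, if the wrist force passes 120 N, or if a joint passes its speed limit or range.

## Robot

A 6-joint arm with a two-finger parallel gripper is mounted at the origin on the work surface. World frame = base frame: x ahead of the robot, y to its left, z up, the work surface at z = 0. Lengths are in m, angles in degrees, forces in N, time in s.
With the tool pointing down it reaches from about 0.2 to 0.875 m from the base axis. Payload 3.4 kg.
Tool frame: the origin (TCP) lies at the very end of the fingers, on their centre line; the grasp point (between the pads) lies 19 mm behind it; z points along the fingers, y is the line along which they close (so a half turn about z gives the same grasp; the last joint's range is limited). The gripper opens to 94 mm and grips with 3 to 60 N. Pads are 16 mm wide; open, the fingers measure 119 mm over their backs; the gripper's body (75 mm by 177 mm) begins 78 mm behind the grasp point.
Start: joints at [-78.61, 15.808, 86.224, -0, 77.962, -6.933], TCP at [0.181, -0.546, 0.18] pointing down, gripper open.
Joint ranges: [-165.64, 165.64], [-43.16, 119.46], [12.63, 154.43], [-67.54, 247.53], [6.08, 155.33], [-154.97, 154.97]. Speed limits (degrees/s): [147.25, 147.25, 180, 180, 180, 180].

## Interface

Orientations are given as a 3x3 rotation matrix whose columns are the frame's x, y, z axes.
In Python, from bench import ctrl gives the robot as it stands.
- The arm moves only by the tool jog_arm, never from a script. Its argument "increments" is one flat list of numbers, 5 for each row, row after row: the closure, from -1 (fully open) to 1 (shut), then the shift along the world's x, y, z in m, then the turn about the world's z in degrees. A call has 1 to 12 rows; each row shifts and turns the commanded pose from where the row before left it; what a row does not reach is not made up. A row lasts 1/10 s, in which the tool goes at most 50 mm and 8.59 degrees, less where a joint would pass 70% of its speed; a pose out of reach is approached as far as the arm can. A call with a gripper value outside its range is refused whole. The fingers move at their own pace and stop on an object; the grip force is fixed at half the most. Time passes only in rows, so rows that do not move let the fingers close. It gives the time, the measured TCP pose, the force, the opening and the grip force at its end, in the units of the state.
- ctrl.sense(): the state, without advancing time (a new reading comes with each control period).
- ctrl.get_image(name): name is "side" or "top" or "wrist"; returns a dict with "pixels" (400x640x3 uint8, red, green, blue), "fx", "fy", "cx", "cy" (pixels), "xyz" and "rotation" of the camera in the world; the wrist camera has in their place "hand_eye" (4x4, takes a point from camera to tool coordinates, whose origin is the TCP and whose axes are the flange's). Camera axes: x right, y down, z forward; pixel columns grow to the right and rows downward; lengths in m; the calibration is good to about 2 mm. A picture is of the moment at which its call begins: read the wrist's pose just before it. There is no depth.
- ctrl.finish_job(): hands the job in; it is judged then, once.
Trained networks look in a picture, given as the dict that the camera call returned (one of the last four; its "shot" number tells which), for a name from the list of things; names that differ only in an ending like _2 or _b are one class to them, and where a whole thing is asked for, a point or a joint stands for the part that bears it (a point fixed in the world has none). Each returns a list of dicts, best first, with "confidence" (0 to 1); they miss things now and then, are a little off and sometimes report something else, mostly with a low value. They report only what shows in the picture. A call takes as long as a camera call. They do not tell look-alikes from the thing itself.
- ctrl.find_in(picture, target): "rect" ([centre column, centre row, width, height] in pixels, round what is visible of it).
- ctrl.cut_out(picture, target): "mask" (400x640 bool, what is visible of it) and "rect" ([centre column, centre row, width, height] in pixels, round what is visible of it).
The state is a dict: "clock": time; "q": joint angles; "qvel": joint speeds; "joint_efforts": joint torques, N m; "eef_pos": TCP position; "ee_rot": TCP orientation; "contact_force": force on the tool from outside, world axes, zero at the start; "torque": the same for the moment, N m; "opening": opening from 0.0 (shut) to 1.0 (fully open); "grip_force": force on a finger pad.
Only numpy, scipy, OpenCV 4.12 (cv2) and the standard library are available. Lean on these libraries where they do the work, as an engineer would, in place of code of your own. Each camera call takes 0.05 s, during which the arm holds its last target. There are 200 camera calls.

## Working session

There is one attempt and no reset: what is moved stays moved. The work goes in short steps, Python scripts to look and compute and a tool call to move; the robot and the scene stay as the last step left them, time stands still between calls to the robot, and variables do not carry over. Pictures are saved under pics/ and viewed, at most 14 in all, crops included, and the job is handed in when it is done.

Besides the shell and the picture viewer there is one more tool, called after "Emit:" by a JSON object that holds its "op" and its "data". jog_arm: Moves the arm, as the interface text tells. Its arguments: {"type":"object","properties":{"increments":{"type":"array"}},"required":["increments"]}

```bash
mkdir -p pics; ls; python3 - <<'E'
from bench import ctrl
import cv2,numpy as np
s=ctrl.sense();print(s['clock'],s['eef_pos'],np.round(s['ee_rot'],3).tolist(),s['opening'],s['contact_force'])
for n in['top','side']:
    p=ctrl.get_image(n);cv2.imwrite(f'pics/{n}0.png',p['pixels'][:,:,::-1]);print(n,p['fx'],p['cx'],p['cy'],np.round(p['xyz'],3),np.round(p['rotation'],3).tolist())
    for t in['scraper1_c','dial','tray','bamboo_box','hourglass','jar','massager']:
        try:print(t,[(round(d['confidence'],2),np.round(d['rect']).tolist()) for d in ctrl.find_in(p,t)])
        except Exception as e:print(t,e)
E
```

```text
pics
0.0 [ 0.1806398  -0.54524318  0.17893535] [[0.949, 0.314, -0.0], [0.314, -0.949, 0.002], [0.0, -0.002, -1.0]] 0.999876269206085 [0.13873569 0.3711725  0.12936601]
top 475.03240923444133 316.613944603774 201.11379662749152 [0.329 0.012 1.152] [[-0.002, -0.982, 0.191], [-1.0, -0.001, -0.018], [0.018, -0.191, -0.981]]
scraper1_c [(0.92, [443.0, 196.0, 19.0, 67.0])]
dial [(0.77, [269.0, 186.0, 23.0, 20.0])]
tray [(0.68, [230.0, 171.0, 116.0, 97.0])]
bamboo_box [(0.73, [451.0, 134.0, 46.0, 41.0])]
hourglass [(0.56, [414.0, 126.0, 32.0, 35.0])]
jar [(0.94, [381.0, 125.0, 25.0, 23.0])]
massager [(0.87, [343.0, 126.0, 29.0, 30.0])]
side 430.077098543774 314.842477339684 203.1892724941644 [0.477 0.71  0.911] [[-0.996, -0.075, 0.046], [-0.087, 0.768, -0.634], [0.012, -0.636, -0.772]]
scraper1_c [(0.62, [314.0, 124.0, 57.0, 9.0])]
dial [(0.77, [292.0, 238.0, 18.0, 17.0])]
tray [(0.6, [299.0, 168.0, 54.0, 19.0])]
bamboo_box [(0.88, [267.0, 110.0, 26.0, 33.0])]
hourglass [(0.74, [261.0, 126.0, 22.0, 29.0])]
jar [(0.69, [254.0, 146.0, 20.0, 28.0])]
massager [(0.88, [246.0, 172.0, 27.0, 28.0])]
```

View pics/top0.png

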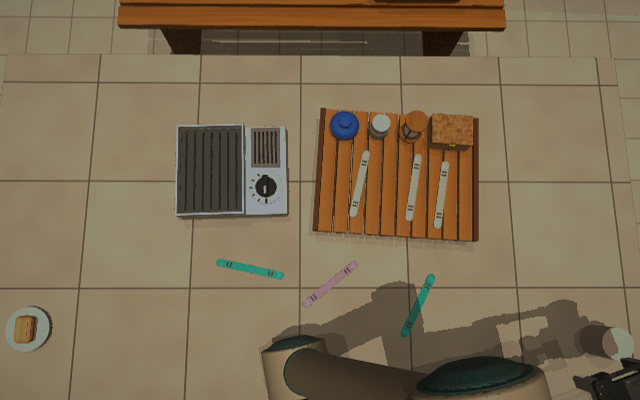

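View pics/side0.png

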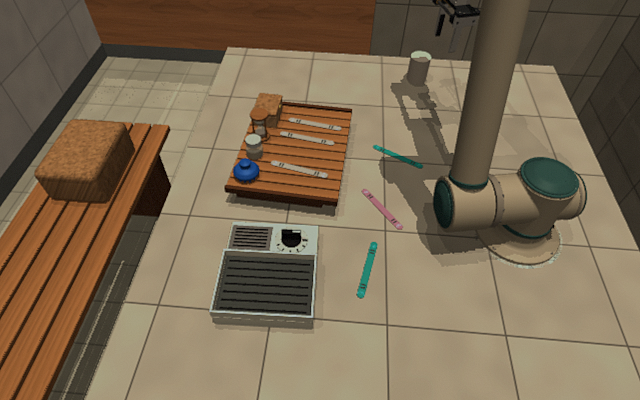

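The top view shows three steel scrapers on the shelf, at about (360,184), (413,187) and (441,190). Turquoise strips at (250,269) and (418,305) and a pink one at (330,284) lie on the table, so they are look-alikes to leave alone. I'll measure the three next and confirm them in one enlarged crop.

```bash
cat > h.py <<'E'
from bench import ctrl
import numpy as np, cv2
def cam(n):
    s=ctrl.sense(); p=ctrl.get_image(n)
    if n=='wrist':
        T=np.eye(4);T[:3,:3]=s['ee_rot'];T[:3,3]=s['eef_pos'];M=T@np.array(p['hand_eye']);R,t=M[:3,:3],M[:3,3]
    else: R,t=np.array(p['rotation']),np.array(p['xyz'])
    return p,R,t
def world(p,R,t,uv,z):
    uv=np.atleast_2d(uv).astype(float)
    d=np.c_[(uv[:,0]-p['cx'])/p['fx'],(uv[:,1]-p['cy'])/p['fy'],np.ones(len(uv))]@R.T
    return t+d*((z-t[2])/d[:,2])[:,None]
def pix(p,R,t,X):
    c=(np.atleast_2d(X)-t)@R; return np.c_[c[:,0]/c[:,2]*p['fx']+p['cx'],c[:,1]/c[:,2]*p['fy']+p['cy']]
def strips(p,R,t,z,lo=(0.2,-0.5),hi=(0.75,0.5),minlen=0.08,vmin=120,smax=75):
    "bright grey elongated blobs -> centre, yaw (deg of length vs +x), length, width in world at height z"
    hsv=cv2.cvtColor(p['pixels'],cv2.COLOR_RGB2HSV)
    m=((hsv[...,1]<smax)&(hsv[...,2]>vmin)).astype(np.uint8)
    m=cv2.morphologyEx(m,cv2.MORPH_CLOSE,np.ones((5,5)))
    out=[]
    for c in cv2.findContours(m,cv2.RETR_EXTERNAL,cv2.CHAIN_APPROX_NONE)[0]:
        if len(c)<20: continue
        w=world(p,R,t,c[:,0],z)[:,:2]
        (cx,cy),(a,b),ang=cv2.minAreaRect((w*1000).astype(np.float32))
        if a<b: a,b,ang=b,a,ang+90
        cx,cy,a,b=cx/1e3,cy/1e3,a/1e3,b/1e3
        if a<minlen or b>0.04 or not(lo[0]<cx<hi[0] and lo[1]<cy<hi[1]): continue
        out.append((round(cx,4),round(cy,4),round((ang+90)%180-90,1),round(a,3),round(b,3),[int(v) for v in c[:,0].mean(0)]))
    return sorted(out,key=lambda o:-o[1])
E
python3 - <<'E'
from h import *
p,R,t=cam('top')
for o in strips(p,R,t,.062): print(o)
for v in ctrl.cut_out(p,'scraper1_c'): print(v['confidence'],v['rect'])
print('shelf corners',world(p,R,t,[[313,231],[478,241],[321,108],[478,118]],.06).round(3).tolist())
print('tray outer top',world(p,R,t,[[176,125],[243,125],[243,215],[176,217],[287,125],[287,214]],.065).round(3).tolist())
d=ctrl.cut_out(p,'dial')
print('dial',d[0]['rect'],world(p,R,t,d[0]['rect'][:2],.06).round(3))
c=cv2.resize(p['pixels'][100:250,160:500],None,fx=2.35,fy=2.35,interpolation=cv2.INTER_CUBIC)
cv2.imwrite('pics/crop1.png',c[:,:,::-1])
E
```

```text
(0.4041, 0.1467, 83.5, 0.151, 0.035, [248, 261])
(0.5852, -0.1032, -13.4, 0.163, 0.028, [358, 184])
(0.5756, -0.2356, -10.8, 0.163, 0.018, [412, 187])
(0.5582, -0.3008, -9.9, 0.164, 0.017, [440, 194])
0.86 [444.8, 195.6, 15.3, 66.1]
0.22 [264.9, 184.6, 21.1, 22.6]
shelf corners [[0.471, 0.001, 0.06], [0.447, -0.382, 0.06], [0.772, -0.019, 0.06], [0.748, -0.402, 0.06]]
tray outer top [[0.726, 0.328, 0.065], [0.726, 0.168, 0.065], [0.507, 0.163, 0.065], [0.503, 0.316, 0.065], [0.727, 0.063, 0.065], [0.51, 0.061, 0.065]]
dial [268.2, 185.1, 24.8, 20.2] [[0.58  0.106 0.06 ]]
```

View pics/crop1.png

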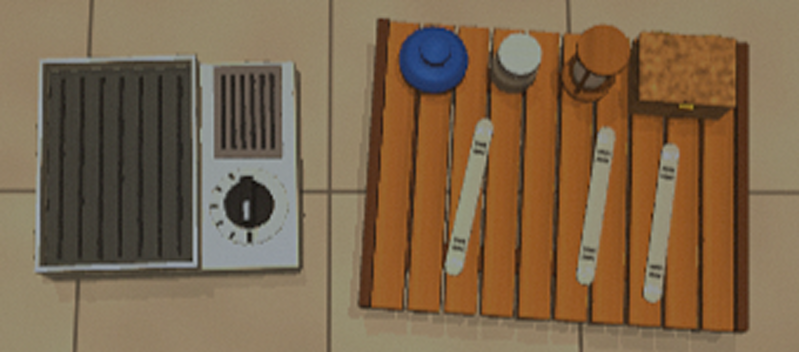

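The crop confirms three bare steel strips on the slats, at (469,197), (596,206) and (661,224) in crop pixels. The dial's white line points towards the robot. I'll move to look from near before touching anything.

Emit:
{"op": "jog_arm", "data": {"increments": [1, 0.02, 0.02, 0.02, 0, 1, 0.035, 0.03, 0.02, -4, 1, 0.035, 0.03, 0.02, -4, 1, 0.035, 0.03, 0.02, -4, 1, 0.035, 0.03, 0.01, -4, 1, 0.035, 0.03, 0, -4, 1, 0.035, 0.03, 0, -4, 1, 0.03, 0.03, 0, -4, 1, 0.02, 0.015, 0, 0, 1, 0, 0, 0, 0, 1, 0, 0, 0, 0]}}

```text
clock: 2.05
eef_pos: [0.4601, -0.3013, 0.2694]
ee_rot: [[0.986, -0.167, -0.001], [-0.167, -0.986, -0.001], [-0.001, 0.001, -1.0]]
contact_force: [-0.0, -0.5, 0.1]
opening: 0.1
grip_force: 0.0
```

```bash
python3 - <<'E'
from h import *
p,R,t=cam('wrist'); s=ctrl.sense()
print(s['eef_pos'],np.degrees(np.arctan2(s['ee_rot'][1][0],s['ee_rot'][0][0])),t,s['contact_force'])
cv2.imwrite('pics/w1.png',p['pixels'][:,:,::-1])
for o in strips(p,R,t,.062): print(o)
E
```

```text
[ 0.45962499 -0.30177806  0.26939966] -9.677673565681252 [ 0.53644499 -0.31490206  0.47345295] [-0.08495679  0.49944556 -0.04922156]
(0.5835, -0.1078, -13.2, 0.163, 0.018, [141, 91])
(0.5749, -0.2348, -10.5, 0.163, 0.018, [248, 79])
(0.5877, -0.3053, -9.7, 0.103, 0.019, [305, 58])
```

View pics/w1.png

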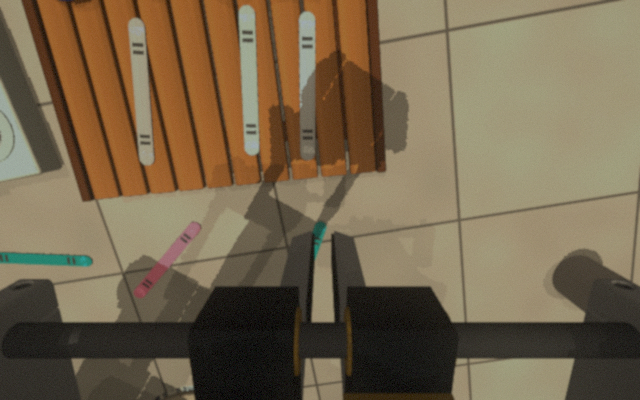

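The wrist view agrees with the top view: scrapers at (142,91), (249,80) and (307,85), with the last one partly in shadow. The shelf's front corners are at (88,199) and (384,170). Next I'll work out the edge line and the scraper positions relative to it.

```bash
python3 - <<'E'
from h import *
p,R,t=cam('wrist')
e=world(p,R,t,[[88,199],[384,170]],.06)[:,:2];print('edge',e.round(4).tolist())
y=(e[0]-e[1]);L=np.hypot(*y);y/=L;x=np.array([y[1],-y[0]]);print(L,'shelf x axis',x)
S=world(p,R,t,[[307,13],[307,157]],.062)[:,:2];print('S3',S.round(4).tolist(),S.mean(0),np.hypot(*(S[0]-S[1])))
for c in[(.5835,-.1078),(.5749,-.2348),(.558,-.301)]:print(x@(np.array(c)-e[0]),y@(np.array(c)-e[0]))
E
```

```text
edge [[0.473, -0.001], [0.4472, -0.378]]
0.37785934449438957 shelf x axis [ 0.99766778 -0.06825686]
S3 [[0.6358, -0.3149], [0.4794, -0.2865]] [ 0.55762994 -0.30070761] 0.15893849548874955
0.11757103509528369 -0.0989712932479125
0.1176597135003553 -0.22626211041922487
0.10531773218826034 -0.2934612584591509
```

Emit:
{"op": "jog_arm", "data": {"increments": [1, 0.045, 0, -0.02, 0, 1, 0.05, 0.0015, -0.03, 0, 1, 0, 0, -0.05, 0, 1, 0, 0, -0.05, 0, 1, 0, 0, -0.035, 0, 1, 0, 0, -0.012, 0, 1, 0, 0, -0.004, 0, 1, 0, 0, -0.003, 0, 1, 0, 0, 0, 0]}}

```text
clock: 3.05
eef_pos: [0.5491, -0.3013, 0.0717]
ee_rot: [[0.986, -0.169, 0.003], [-0.169, -0.986, -0.002], [0.003, 0.002, -1.0]]
contact_force: [0.7, -0.4, 0.4]
opening: 0.003
grip_force: 0.0
```

Emit:
{"op": "jog_arm", "data": {"increments": [1, 0, 0, 0, 0, 1, 0, 0, 0, 0, 1, 0, 0, -0.002, 0, 1, 0, 0, 0, 0]}}

```text
clock: 3.45
eef_pos: [0.5481, -0.2999, 0.0679]
ee_rot: [[0.986, -0.168, 0.0], [-0.168, -0.986, -0.0], [0.0, 0.0, -1.0]]
contact_force: [1.0, -0.5, -0.1]
opening: 0.003
grip_force: 0.0
```

Emit:
{"op": "jog_arm", "data": {"increments": [1, 0, 0, -0.002, 0, 1, 0, 0, -0.002, 0, 1, 0, 0, -0.002, 0, 1, 0, 0, -0.001, 0, 1, 0, 0, 0, 0, 1, 0, 0, 0, 0]}}

```text
clock: 4.05
eef_pos: [0.5481, -0.3001, 0.0607]
ee_rot: [[0.986, -0.168, -0.0], [-0.168, -0.986, -0.0], [-0.0, 0.0, -1.0]]
contact_force: [-0.6, 0.7, 0.4]
opening: 0.005
grip_force: 0.0
```

Emit:
{"op": "jog_arm", "data": {"increments": [1, 0, 0, -0.001, 0, 1, 0, 0, -0.001, 0, 1, 0, 0, 0, 0, 1, 0, 0, 0, 0]}}

```text
clock: 4.45
eef_pos: [0.5481, -0.3, 0.0587]
ee_rot: [[0.986, -0.168, -0.0], [-0.168, -0.986, -0.0], [-0.0, 0.0, -1.0]]
contact_force: [-0.3, -0.9, -0.3]
opening: -0.0
grip_force: 0.0
```

```bash
python3 - <<'E'
from h import *
p,R,t=cam('wrist')
a=p['pixels'];print(pix(p,R,t,[[.558,-.301,.062],[.64,-.315,.062],[.479,-.2865,.062]]))
q,R2,t2=cam('top')
for o in strips(q,R2,t2,.062): print(o)
b=cv2.resize(q['pixels'][140:260,380:500],(400,400),interpolation=cv2.INTER_CUBIC)
cv2.imwrite('pics/w2.png',np.hstack([cv2.resize(a,(400,250)),np.zeros((250,0,3),np.uint8)])[:,:,::-1] if 0 else np.hstack([cv2.copyMakeBorder(cv2.resize(a,(400,250)),0,150,0,0,cv2.BORDER_CONSTANT),b])[:,:,::-1])
E
```

```text
[[320.31062125 217.27625988]
 [320.24222417  77.04085588]
 [318.924864   327.26833631]]
(0.4646, 0.1817, 40.0, 0.081, 0.027, [234, 233])
(0.3073, -0.0285, 54.6, 0.251, 0.03, [326, 304])
(0.5862, -0.1017, -13.5, 0.163, 0.032, [358, 183])
```

View pics/w2.png

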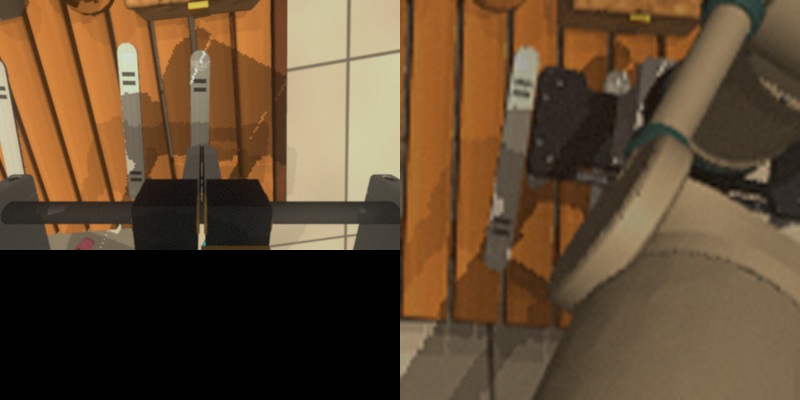

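The fingers are over the scraper (wrist view about (202,150)) but not yet touching, so I'll keep lowering 1 mm at a time.

Emit:
{"op": "jog_arm", "data": {"increments": [1, 0, 0, -0.001, 0, 1, 0, 0, 0, 0, 1, 0, 0, -0.001, 0, 1, 0, 0, 0, 0, 1, 0, 0, 0, 0]}}

```text
clock: 5.05
eef_pos: [0.5481, -0.3, 0.0567]
ee_rot: [[0.986, -0.168, -0.0], [-0.168, -0.986, -0.0], [-0.0, 0.0, -1.0]]
contact_force: [-0.1, -0.6, -0.7]
opening: 0.004
grip_force: 0.0
```

Emit:
{"op": "jog_arm", "data": {"increments": [1, 0, 0, -0.001, 0, 1, 0, 0, 0, 0, 1, 0, 0, -0.001, 0, 1, 0, 0, 0, 0, 1, 0, 0, 0, 0]}}

```text
clock: 5.55
eef_pos: [0.5481, -0.3, 0.0547]
ee_rot: [[0.986, -0.168, -0.0], [-0.168, -0.986, -0.0], [-0.0, 0.0, -1.0]]
contact_force: [-0.1, -0.5, 0.1]
opening: 0.004
grip_force: 0.0
```

Emit:
{"op": "jog_arm", "data": {"increments": [1, 0, 0, -0.001, 0, 1, 0, 0, 0, 0, 1, 0, 0, -0.001, 0, 1, 0, 0, 0, 0]}}

```text
clock: 5.95
eef_pos: [0.548, -0.3, 0.0526]
ee_rot: [[0.986, -0.168, -0.0], [-0.168, -0.986, 0.0], [-0.0, -0.0, -1.0]]
contact_force: [0.2, 1.2, -0.4]
opening: 0.007
grip_force: 0.0
```

```bash
python3 - <<'E'
from h import *
p,R,t=cam('wrist');s=ctrl.sense();print(s['eef_pos'],s['contact_force'],s['torque'],np.round(s['joint_efforts'],2))
print(pix(p,R,t,[s['eef_pos']]), np.array(p['hand_eye']).round(4).tolist())
c=cv2.resize(p['pixels'][60:300,220:420],None,fx=2.5,fy=2.5,interpolation=cv2.INTER_CUBIC)
cv2.imwrite('pics/w3.png',c[:,:,::-1])
E
```

```text
[ 0.54804073 -0.30000794  0.05267893] [ 0.32742627 -0.16616873 -0.33868646] [ 0.05939068 -0.00101868 -0.0317568 ] [-0.000e+00 -4.715e+01 -2.105e+01  4.000e-02 -6.000e-02  0.000e+00]
[[321.40694826 230.22826555]] [[0.001, -0.9636, -0.2673, 0.0774], [1.0, 0.0013, -0.001, 0.0008], [0.0013, -0.2673, 0.9636, -0.2041], [0.0, 0.0, 0.0, 1.0]]
```

View pics/w3.png

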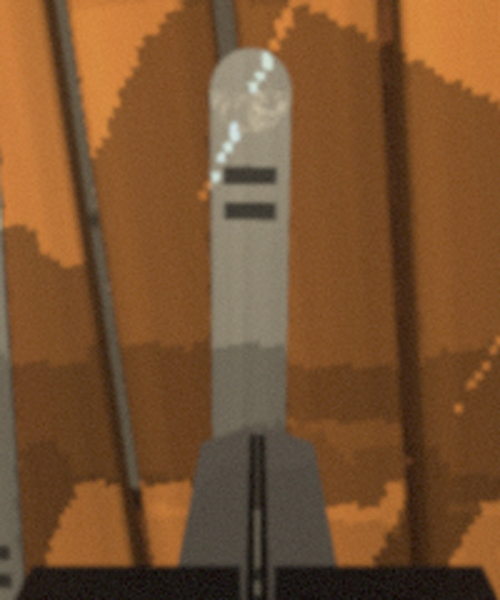

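Emit:
{"op": "jog_arm", "data": {"increments": [1, 0, 0, -0.001, 0, 1, 0, 0, 0, 0, 1, 0, 0, -0.001, 0, 1, 0, 0, 0, 0, 1, 0, 0, -0.001, 0, 1, 0, 0, 0, 0]}}

```text
clock: 6.6
eef_pos: [0.548, -0.3, 0.0496]
ee_rot: [[0.986, -0.168, -0.0], [-0.168, -0.986, 0.0], [-0.0, -0.0, -1.0]]
contact_force: [0.6, -0.2, -0.3]
opening: 0.007
grip_force: 0.0
```

```bash
python3 - <<'E'
from h import *
p,R,t=cam('wrist');s=ctrl.sense()
# far-end tip of S3: topmost grey pixel near column 321
hsv=cv2.cvtColor(p['pixels'],cv2.COLOR_RGB2HSV)
m=(hsv[...,1]<90)&(hsv[...,2]>60)
for c0,c1 in[(300,345),(180,225)]:
    sub=m[40:140,c0:c1]; r=np.argmax(sub.sum(1)>6)+40; w=[int(m[k,c0:c1].sum()) for k in(r+25,r+40,r+60)]
    cols=np.nonzero(m[r+2,c0:c1])[0]+c0; print('tip',cols.mean(),r,'widths',w,p['fx'])
    # same in first picture
im=cv2.cvtColor(cv2.imread('pics/w1.png'),cv2.COLOR_BGR2HSV);m1=(im[...,1]<90)&(im[...,2]>60)
for c0,c1 in[(295,325),(235,265)]:
    sub=m1[0:60,c0:c1]; r=np.argmax(sub.sum(1)>3); print('tip1',(np.nonzero(m1[r+1,c0:c1])[0]+c0).mean(),r)
print(t,R.round(4).tolist())
E
```

```text
tip 307.0 40 widths [6, 20, 33] 336.2378619032755
tip 196.0 67 widths [34, 34, 34] 336.2378619032755
tip1 305.5 11
tip1 246.0 5
[ 0.62419701 -0.31382348  0.25374994] [[-0.167, -0.9501, -0.2636], [-0.986, 0.1606, 0.0459], [-0.0013, 0.2676, -0.9635]]
```

Emit:
{"op": "jog_arm", "data": {"increments": [1, 0, 0, -0.001, 0, 1, 0, 0, 0, 0, 1, 0, 0, -0.001, 0, 1, 0, 0, 0, 0, 1, 0, 0, -0.001, 0, 1, 0, 0, 0, 0]}}

```text
clock: 7.25
eef_pos: [0.548, -0.3, 0.0467]
ee_rot: [[0.986, -0.168, -0.0], [-0.168, -0.986, 0.0], [-0.0, 0.0, -1.0]]
contact_force: [0.1, -0.2, 0.1]
opening: 0.004
grip_force: 0.0
```

```bash
python3 - <<'E'
from h import *
p,R,t=cam('wrist');s=ctrl.sense();print(s['eef_pos'],s['contact_force'],s['torque'],s['q'])
q,R2,t2=cam('side')
print(pix(q,R2,t2,[s['eef_pos'],s['eef_pos']+np.array([0,0,.02])]))
a=cv2.resize(p['pixels'][180:280,270:370],(400,400),interpolation=cv2.INTER_CUBIC)
u,v=pix(q,R2,t2,[s['eef_pos']])[0].astype(int)
b=cv2.resize(q['pixels'][v-60:v+20,u-40:u+40],(400,400),interpolation=cv2.INTER_CUBIC)
cv2.imwrite('pics/w4.png',np.hstack([a,b])[:,:,::-1]);print(u,v)
E
```

```text
[ 0.54803382 -0.2999947   0.0466728 ] [ 0.6304981  -1.15941361 -1.28234122] [ 0.06275679  0.0066193  -0.04797398] [-3.50700543e+01  2.55260240e+01  9.10360660e+01 -6.58289219e-03
  6.34498222e+01  6.46080463e+01]
[[317.05308324 127.19752443]
 [317.15989829 122.07134207]]
317 127
```

View pics/w4.png

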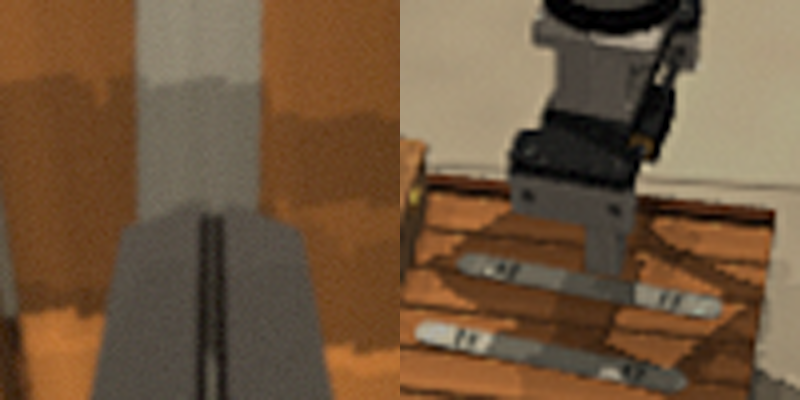

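The side crop shows the shut fingertips just reaching the strip at about side pixel (318,122). That puts them some 15–19 mm above the reported TCP, so contact should be close.

Emit:
{"op": "jog_arm", "data": {"increments": [1, 0, 0, -0.001, 0, 1, 0, 0, 0, 0, 1, 0, 0, -0.001, 0, 1, 0, 0, 0, 0, 1, 0, 0, 0, 0]}}

```text
clock: 7.85
eef_pos: [0.5481, -0.3, 0.0447]
ee_rot: [[0.986, -0.168, -0.0], [-0.168, -0.986, -0.0], [-0.0, 0.0, -1.0]]
contact_force: [0.7, -0.2, 0.5]
opening: 0.004
grip_force: 0.0
```

Emit:
{"op": "jog_arm", "data": {"increments": [1, 0, 0, -0.001, 0, 1, 0, 0, 0, 0, 1, 0, 0, -0.001, 0, 1, 0, 0, 0, 0, 1, 0, 0, 0, 0]}}

```text
clock: 8.35
eef_pos: [0.5481, -0.3001, 0.0427]
ee_rot: [[0.986, -0.168, -0.0], [-0.168, -0.986, -0.0], [-0.0, 0.0, -1.0]]
contact_force: [0.6, -0.4, 0.8]
opening: 0.002
grip_force: 0.0
```

Emit:
{"op": "jog_arm", "data": {"increments": [1, 0, 0, -0.001, 0, 1, 0, 0, 0, 0, 1, 0, 0, -0.001, 0, 1, 0, 0, 0, 0, 1, 0, 0, 0, 0]}}

```text
clock: 8.85
eef_pos: [0.5481, -0.3, 0.0407]
ee_rot: [[0.986, -0.168, -0.0], [-0.168, -0.986, -0.0], [-0.0, 0.0, -1.0]]
contact_force: [-0.7, 1.0, -0.5]
opening: 0.004
grip_force: 0.0
```

Emit:
{"op": "jog_arm", "data": {"increments": [1, 0, 0, -0.001, 0, 1, 0, 0, 0, 0, 1, 0, 0, -0.001, 0, 1, 0, 0, 0, 0, 1, 0, 0, 0, 0]}}

```text
clock: 9.35
eef_pos: [0.5481, -0.3, 0.0387]
ee_rot: [[0.986, -0.168, -0.0], [-0.168, -0.986, -0.0], [-0.0, 0.0, -1.0]]
contact_force: [0.5, -0.2, 0.3]
opening: 0.005
grip_force: 0.0
```

```bash
python3 - <<'E'
from h import *
p,R,t=cam('wrist');s=ctrl.sense();print(s['eef_pos'],s['contact_force'])
cv2.imwrite('pics/raw5.png',p['pixels'][:,:,::-1])
def widths(img,rows,c0,c1):
    g=cv2.cvtColor(img,cv2.COLOR_BGR2HSV);
    for r in rows:
        sat=g[r,c0:c1,1].astype(int); k=np.nonzero(sat<100)[0]+c0; print(r,(k.min(),k.max(),len(k)) if len(k) else None)
img=p['pixels'][:,:,::-1].copy()
print('S3');widths(img,range(50,240,15),285,360)
print('S2');widths(img,range(30,240,15),170,245)
w1=cv2.imread('pics/w1.png')
print('w1 S2');widths(w1,list(range(0,14))+[40,80,120],228,275)
# two-view triangulation with feature matching is replaced by expected pixels at several heights
for z in(.03,.04,.05,.062):
    print(z,'S3 width px at mid', [np.ptp(pix(p,R,t,[[x,-.301-.168*(x-.558)-.009,z],[x,-.301-.168*(x-.558)+.009,z]])[:,0]).round(1) for x in(.57,.60,.63)], pix(p,R,t,[[.6385,-.3145,z]]).round(0)[0])
E
```

```text
[ 0.54810251 -0.30003451  0.03876215] [ 0.09480726 -0.17814505  0.03629627]
S3
50 (np.int64(304), np.int64(310), 7)
65 (np.int64(305), np.int64(312), 8)
80 (np.int64(307), np.int64(329), 23)
95 (np.int64(302), np.int64(337), 36)
110 (np.int64(302), np.int64(336), 35)
125 (np.int64(303), np.int64(336), 34)
140 (np.int64(303), np.int64(336), 34)
155 (np.int64(303), np.int64(335), 33)
170 (np.int64(303), np.int64(335), 33)
185 (np.int64(303), np.int64(335), 33)
200 (np.int64(303), np.int64(334), 32)
215 (np.int64(304), np.int64(334), 31)
230 (np.int64(304), np.int64(334), 31)
S2
30 (np.int64(233), np.int64(234), 2)
45 (np.int64(235), np.int64(237), 3)
60 (np.int64(237), np.int64(239), 3)
75 (np.int64(171), np.int64(241), 37)
90 (np.int64(172), np.int64(244), 40)
105 (np.int64(173), np.int64(244), 38)
120 (np.int64(175), np.int64(210), 36)
135 (np.int64(176), np.int64(211), 36)
150 (np.int64(178), np.int64(212), 35)
165 (np.int64(181), np.int64(213), 33)
180 (np.int64(182), np.int64(214), 33)
195 (np.int64(183), np.int64(215), 33)
210 (np.int64(185), np.int64(216), 32)
225 (np.int64(186)
[... 293 characters left out ...]
.int64(240), np.int64(269), 14)
9 (np.int64(239), np.int64(269), 16)
10 (np.int64(238), np.int64(269), 17)
11 (np.int64(237), np.int64(270), 20)
12 (np.int64(237), np.int64(270), 21)
13 (np.int64(237), np.int64(270), 20)
40 (np.int64(239), np.int64(273), 19)
80 (np.int64(241), np.int64(257), 17)
120 (np.int64(243), np.int64(258), 16)
0.03 S3 width px at mid [np.float64(27.1), np.float64(28.2), np.float64(29.3)] [320.  81.]
0.04 S3 width px at mid [np.float64(28.4), np.float64(29.5), np.float64(30.8)] [320.  80.]
0.05 S3 width px at mid [np.float64(29.7), np.float64(31.0), np.float64(32.4)] [320.  79.]
0.062 S3 width px at mid [np.float64(31.6), np.float64(33.0), np.float64(34.5)] [319.  77.]
```

Emit:
{"op": "jog_arm", "data": {"increments": [1, 0, 0, -0.001, 0, 1, 0, 0, 0, 0, 1, 0, 0, -0.001, 0, 1, 0, 0, 0, 0, 1, 0, 0, 0, 0]}}

```text
clock: 9.9
eef_pos: [0.5481, -0.3, 0.0367]
ee_rot: [[0.986, -0.168, -0.0], [-0.168, -0.986, -0.0], [-0.0, 0.0, -1.0]]
contact_force: [0.9, 0.5, 0.8]
opening: 0.006
grip_force: 0.0
```

Emit:
{"op": "jog_arm", "data": {"increments": [1, 0, 0, -0.001, 0, 1, 0, 0, 0, 0, 1, 0, 0, -0.001, 0, 1, 0, 0, 0, 0, 1, 0, 0, 0, 0]}}

```text
clock: 10.4
eef_pos: [0.5482, -0.3001, 0.0366]
ee_rot: [[0.986, -0.168, 0.001], [-0.168, -0.986, -0.001], [0.001, 0.001, -1.0]]
contact_force: [-2.2, 1.9, 10.0]
opening: 0.005
grip_force: 4.8
```

```bash
python3 - <<'E'
from h import *
s=ctrl.sense();print(s['eef_pos'],s['contact_force'],s['joint_efforts'])
q,R2,t2=cam('side')
u,v=317,125
b=cv2.resize(q['pixels'][v-40:v+15,u-40:u+40],(800,550),interpolation=cv2.INTER_CUBIC)
cv2.imwrite('pics/s5.png',b[:,:,::-1])
print(pix(q,R2,t2,[[*s['eef_pos'][:2],z] for z in(.035,.05,.06,.07)]))
E
```

```text
[ 0.54823897 -0.30011322  0.03655696] [-2.2150475   1.87232031 10.04148167] [-1.39626316e-01 -4.16849864e+01 -1.89804947e+01  6.76446967e-02
 -1.11664440e+00 -1.77569159e-04]
[[316.92856555 130.10398455]
 [317.00678264 126.32310388]
 [317.05970064 123.76513776]
 [317.11325019 121.1766439 ]]
```

View pics/s5.png

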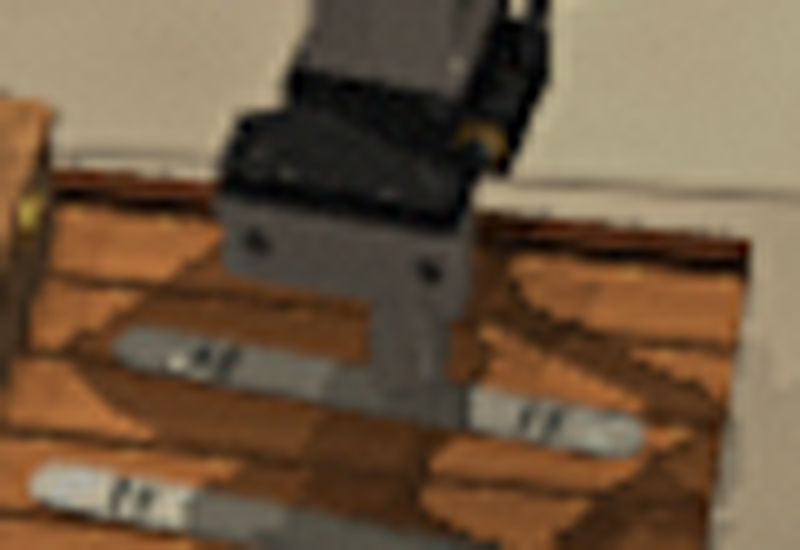

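Contact at last: 10 N at a reported z of 0.0366, so shut tips sit about 25 mm above the reported TCP. The side crop shows the fingers standing on the middle of the scraper at about (410,390). Now I'll drag it out along its own length.

Emit:
{"op": "jog_arm", "data": {"increments": [1, -0.008, 0.0014, 0, 0, 1, -0.008, 0.0014, 0, 0, 1, -0.008, 0.0014, 0, 0, 1, -0.008, 0.0014, 0, 0, 1, 0, 0, 0, 0]}}

```text
clock: 10.95
eef_pos: [0.5171, -0.2955, 0.0366]
ee_rot: [[0.986, -0.168, 0.003], [-0.168, -0.986, -0.003], [0.004, 0.002, -1.0]]
contact_force: [-0.3, 0.5, 7.3]
opening: 0.004
grip_force: 3.8
```

```bash
cat > far.py <<'E'
from h import *
# rows of the strip under the fingers in the wrist picture -> far end & axis in world (z=.062)
p,R,t=cam('wrist')
g=cv2.cvtColor(p['pixels'],cv2.COLOR_RGB2HSV);m=((g[...,1]<100)&(g[...,2]>50)).astype(np.uint8)[:225]
m=cv2.morphologyEx(m,cv2.MORPH_OPEN,np.ones((9,9)))
n,lab,st,ce=cv2.connectedComponentsWithStats(m)
for i in range(1,n):
    if st[i,4]>800 and 15<st[i,2]<80:
        ys,xs=np.nonzero(lab==i);r0=ys.min();r1=ys.max()
        top=[xs[ys==r0].mean(),r0];a=xs[ys==r0+25].mean() if (ys==r0+25).any() else np.nan
        bot=[xs[ys==r1].mean(),r1]
        w=world(p,R,t,[top,bot],.062)[:,:2]; d=w[0]-w[1];d/=np.hypot(*d);c=w[0]-.0825*d
        e=np.array([.473,-.001]);x=np.array([.9977,-.0683])
        print(st[i].tolist(),'centre',c.round(4),'yaw',np.degrees(np.arctan2(d[1],d[0])).round(1),'shelf x',(x@(c-e)).round(4))
s=ctrl.sense();print(np.round(s['eef_pos'],4),np.round(s['contact_force'],1))
E
python3 far.py
```

```text
[160, 0, 54, 225, 8092] centre [ 0.5714 -0.2348] yaw -10.5 shelf x 0.1141
[302, 77, 36, 148, 4889] centre [ 0.5261 -0.2957] yaw -9.0 shelf x 0.0731
[ 0.5171 -0.2955  0.0366] [ 0.2 -0.3  7.8]
```

It follows the fingers without slipping. I'll finish the slide and lift off.

Emit:
{"op": "jog_arm", "data": {"increments": [1, -0.008, 0.0014, 0, 0, 1, -0.008, 0.0014, 0, 0, 1, -0.008, 0.0014, 0, 0, 1, -0.008, 0.0014, 0, 0, 1, -0.005, 0.001, 0, 0, 1, 0, 0, 0, 0, 1, 0, 0, 0.01, 0, 1, 0, 0, 0.03, 0, -0.2, 0, 0, 0.03, 0, -0.2, 0, 0, 0.0, 0]}}

```text
clock: 12.0
eef_pos: [0.4817, -0.2898, 0.109]
ee_rot: [[0.986, -0.168, 0.007], [-0.168, -0.986, -0.005], [0.007, 0.004, -1.0]]
contact_force: [0.0, -1.0, 0.2]
opening: 0.136
grip_force: 0.0
```

```bash
python3 far.py
```

```text
[22, 0, 56, 225, 5914] centre [ 0.5773 -0.1063] yaw -13.5 shelf x 0.1113
[205, 0, 37, 209, 5396] centre [ 0.556  -0.2314] yaw -10.8 shelf x 0.0986
[308, 89, 29, 136, 3358] centre [ 0.4889 -0.2892] yaw -10.0 shelf x 0.0355
[ 0.4804 -0.2888  0.1068] [-0.5  0.1 -0.6]
```

Emit:
{"op": "jog_arm", "data": {"increments": [0.1, -0.022, 0.005, 0, 0, 0.1, -0.02, 0.004, 0, 0, 0.1, 0, 0, -0.03, 0, 0.1, 0, 0, -0.025, 0, 0.1, 0, 0, -0.012, 0, 0.1, 0, 0, -0.006, 0, 0.1, 0, 0, 0, 0, 0.1, 0, 0, 0, 0]}}

```text
clock: 12.85
eef_pos: [0.4377, -0.2793, 0.0322]
ee_rot: [[0.986, -0.168, 0.001], [-0.168, -0.986, -0.001], [0.001, 0.001, -1.0]]
contact_force: [-0.1, -0.4, 0.5]
opening: 0.45
grip_force: 0.0
```

```bash
python3 - <<'E'
from h import *
s=ctrl.sense();print(np.round(s['eef_pos'],4),np.round(s['contact_force'],1),s['opening'])
p,R,t=cam('wrist');q,R2,t2=cam('side')
a=p['pixels'][50:300,195:445];a=cv2.resize(a,(400,400))
u,v=pix(q,R2,t2,[[s['eef_pos'][0],s['eef_pos'][1],.06]])[0].astype(int)
b=cv2.resize(q['pixels'][v-35:v+15,u-25:u+25],(400,400),interpolation=cv2.INTER_CUBIC)
cv2.imwrite('pics/g1.png',np.hstack([a,b])[:,:,::-1]);print(u,v)
E
```

```text
[ 0.4377 -0.2793  0.0322] [-0.1 -0.4  0.5] 0.45035083129362175
353 130
```

View pics/g1.png

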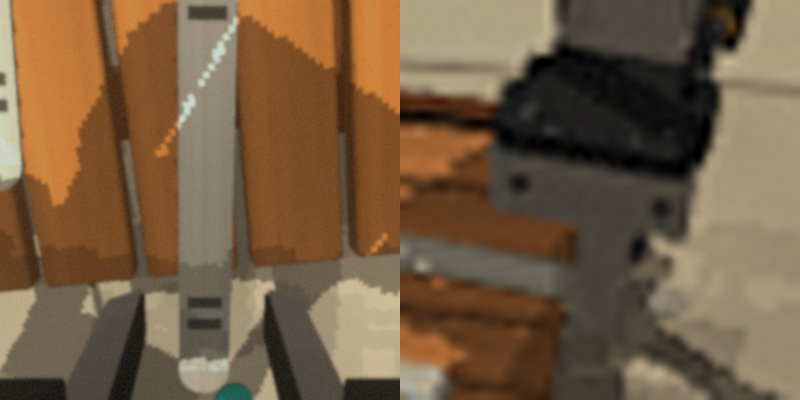

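The wrist crop shows the open fingers straddling the overhanging end, centred on it at (204,330). The fingers' spacing in pixels again puts their tips about 25 mm above the reported TCP, so I'll go 4 mm lower and close.

Emit:
{"op": "jog_arm", "data": {"increments": [0.1, 0, 0, -0.004, 0, 0.1, 0, 0, 0, 0, 0.4, 0, 0, 0, 0, 0.7, 0, 0, 0, 0, 1, 0, 0, 0, 0, 1, 0, 0, 0, 0, 1, 0, 0, 0, 0, 1, 0, 0, 0, 0]}}

```text
clock: 13.75
eef_pos: [0.4372, -0.2789, 0.0279]
ee_rot: [[0.986, -0.168, 0.0], [-0.168, -0.986, -0.0], [0.0, 0.0, -1.0]]
contact_force: [0.0, 0.5, 0.1]
opening: 0.177
grip_force: 30.0
```

Gripped at 16.6 mm opening. I'll lift it and carry it round the front to a hover over the tray.

Emit:
{"op": "jog_arm", "data": {"increments": [1, 0, 0, 0.02, 0, 1, 0, 0, 0.04, 0, 1, 0, 0, 0.04, 0, 1, 0, 0, 0.03, 0, 1, 0, 0.03, 0.02, 0, 1, 0, 0.045, 0, 2, 1, 0, 0.045, 0, 2, 1, 0, 0.045, 0, 2, 1, 0, 0.045, 0, 2, 1, 0, 0.045, 0, 2, 1, 0.01, 0.045, 0, 1, 1, 0.01, 0.045, 0, 0]}}

```text
clock: 14.95
eef_pos: [0.4567, 0.0679, 0.1779]
ee_rot: [[1.0, 0.023, 0.0], [0.023, -1.0, -0.0], [0.0, 0.0, -1.0]]
contact_force: [0.6, -0.0, -0.6]
opening: 0.174
grip_force: 30.0
```

Emit:
{"op": "jog_arm", "data": {"increments": [1, 0.02, 0.045, 0, 0, 1, 0.02, 0.045, 0, 0, 1, 0.02, 0.045, 0, 0, 1, 0.02, 0.04, 0, 0, 1, 0.01, 0.02, 0, 0, 1, 0, 0, 0, 0, 1, 0, 0, 0, 0, 1, 0, 0, 0, 0]}}

```text
clock: 15.75
eef_pos: [0.5463, 0.2598, 0.1776]
ee_rot: [[1.0, 0.022, -0.001], [0.022, -1.0, -0.001], [-0.001, 0.001, -1.0]]
contact_force: [-0.6, 0.3, -0.5]
opening: 0.175
grip_force: 30.0
```

```bash
python3 - <<'E'
from h import *
s=ctrl.sense();print(np.round(s['eef_pos'],4),np.round(s['contact_force'],1),s['opening'],s['grip_force'],s['q'])
p,R,t=cam('wrist');cv2.imwrite('pics/tr1.png',p['pixels'][:,:,::-1])
d=ctrl.find_in(p,'tray');print([(x['confidence'],x['rect']) for x in d])
q,R2,t2=cam('top')
for o in strips(q,R2,t2,.062): print(o)
E
```

```text
[0.5463 0.2598 0.1776] [-0.6  0.3 -0.5] 0.17453973551571061 29.992755353450775 [ 1.88775674e+01  1.85106570e+01  8.25769858e+01 -4.02370691e-02
  7.89899050e+01  1.07605160e+02]
[(0.73, [388.8, 114.0, 290.2, 228.0])]
(0.5862, -0.1017, -13.5, 0.163, 0.032, [357, 183])
(0.5757, -0.2354, -10.9, 0.163, 0.018, [412, 187])
```

View pics/tr1.png

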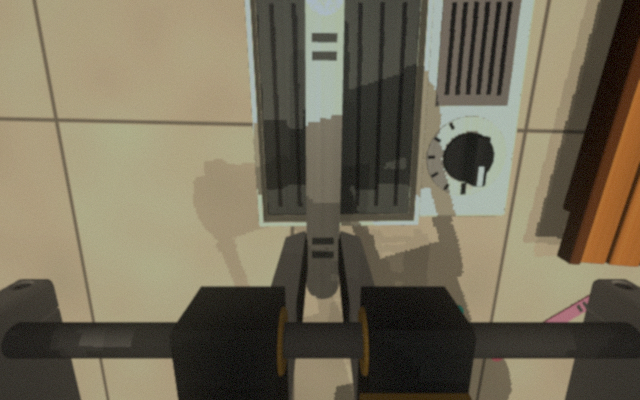

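The strip is held level above the tray. The tray's front rim corners are at (263,225) and (417,222), the dial is at (469,157), and its long "off" mark is at (463,188).

```bash
python3 - <<'E'
from h import *
p,R,t=cam('wrist')
c=world(p,R,t,[[263,225],[417,222],[248,0],[430,5]],.065)[:,:2];print(c.round(4).tolist())
f=c[0]-c[1];print('front w',np.hypot(*f),'yaw',np.degrees(np.arctan2(-f[0],f[1])))
for a,b in((0,2),(1,3)): d=c[b]-c[a];print('side yaw',np.degrees(np.arctan2(d[1],d[0])))
yw=np.radians(1.5);x=np.array([np.cos(yw),np.sin(yw)]);print('centre',c[:2].mean(0)+.11*x)
print('dial',world(p,R,t,[[469,157]],.052))
# held strip axis (z ~ .2055)
g=world(p,R,t,[[323,0],[322,297]],.2065)[:,:2];print('strip',g.round(4).tolist(),np.hypot(*(g[0]-g[1])))
q,R2,t2=cam('top')
print('top-centre',world(q,R2,t2,[[176,125],[243,125],[243,215],[176,217]],.065).mean(0))
E
```

```text
[[0.5081, 0.3181], [0.5148, 0.1644], [0.7086, 0.3258], [0.7083, 0.1724]]
front w 0.1538376722542718 yaw 2.508704003097279
side yaw 2.203140747143186
side yaw 2.357468254897045
centre [0.62140461 0.24414159]
dial [[0.579053   0.11591634 0.052     ]]
strip [[0.6716, 0.2619], [0.5155, 0.2589]] 0.15619330479210164
top-centre [0.61542358 0.24397375 0.065     ]
```

Emit:
{"op": "jog_arm", "data": {"increments": [1, 0.01, 0.012, 0, 1, 1, 0.01, 0.01, -0.02, 0, 1, 0, 0, -0.045, 0, 1, 0, 0, -0.045, 0, 1, 0, 0, -0.025, 0, 1, 0, 0, -0.012, 0, 1, 0, 0, -0.006, 0, 1, 0, 0, 0, 0, 1, 0, 0, 0, 0, 1, 0, 0, 0, 0]}}

```text
clock: 17.0
eef_pos: [0.5684, 0.2836, 0.0265]
ee_rot: [[0.999, 0.041, 0.003], [0.041, -0.999, 0.001], [0.003, -0.001, -1.0]]
contact_force: [-0.2, -0.0, -0.9]
opening: 0.176
grip_force: 30.0
```

Emit:
{"op": "jog_arm", "data": {"increments": [1, 0, 0, -0.003, 0, 1, 0, 0, -0.002, 0, 1, 0, 0, 0, 0, 1, 0, 0, 0, 0, 0.55, 0, 0, 0, 0, 0.45, 0, 0, 0, 0, 0.45, 0, 0, 0, 0, 0.45, 0, 0, 0, 0]}}

```text
clock: 17.8
eef_pos: [0.5672, 0.2832, 0.0199]
ee_rot: [[0.999, 0.041, 0.0], [0.041, -0.999, -0.0], [0.0, 0.0, -1.0]]
contact_force: [0.4, 0.2, 0.3]
opening: 0.275
grip_force: 0.0
```

Emit:
{"op": "jog_arm", "data": {"increments": [0.45, 0, 0, 0.03, 0, 0.45, 0, 0, 0.045, 0, 0.45, 0, 0, 0.045, 0, 0.45, 0, 0, 0.03, 0, 0.45, 0, 0, 0, 0, 1, -0.03, 0, 0, 0, 1, 0, -0.02, 0, 0, 1, 0, 0, 0, 0]}}

```text
clock: 18.6
eef_pos: [0.5358, 0.2616, 0.1689]
ee_rot: [[0.999, 0.04, -0.002], [0.04, -0.999, -0.002], [-0.002, 0.002, -1.0]]
contact_force: [-0.2, 0.7, -0.0]
opening: 0.055
grip_force: 0.0
```

```bash
cat > tray.py <<'E'
from h import *
p,R,t=cam('wrist');s=ctrl.sense();print(np.round(s['eef_pos'],4),np.round(s['contact_force'],1))
yw=np.radians(2.3);X=np.array([[np.cos(yw),-np.sin(yw)],[np.sin(yw),np.cos(yw)]]);c0=np.array([.619,.244])
for n in('wrist','top'):
    if n=='top': p,R,t=cam('top')
    for z,(lo,hi) in((.047,((.5,.1),(.75,.36))),(.062,((.4,-.4),(.75,.05)))):
        for o in strips(p,R,t,z,lo,hi,vmin=90): print(n,o,'tray' if z<.05 else 'shelf', (X.T@(np.array(o[:2])-c0)).round(4) if z<.05 else '')
E
python3 tray.py
```

```text
[0.5366 0.2626 0.169 ] [-0.2 -0.3 -0.8]
wrist (0.6199, 0.2849, 1.8, 0.161, 0.02, [300, 88]) tray [0.0025 0.0408]
top (0.5863, -0.1029, -14.2, 0.166, 0.031, [358, 183]) shelf 
top (0.5752, -0.2351, -11.0, 0.164, 0.018, [412, 187]) shelf
```

The first scraper lies flat in the tray at (0.002, 0.041). Next is the one at (0.575,-0.235).

Emit:
{"op": "jog_arm", "data": {"increments": [1, 0, -0.045, 0, -2, 1, 0, -0.045, 0, -2, 1, 0, -0.045, 0, -2, 1, 0, -0.045, 0, -2, 1, 0, -0.045, 0, -2, 1, 0, -0.045, 0, -2, 1, 0, -0.045, 0, -1, 1, 0, -0.045, 0, 0, 1, 0, -0.045, 0, 0, 1, 0, -0.045, 0, 0, 1, 0.01, -0.03, 0, 0, 1, 0, 0, 0, 0]}}

```text
clock: 19.9
eef_pos: [0.5489, -0.2212, 0.1687]
ee_rot: [[0.982, -0.19, 0.001], [-0.19, -0.982, -0.002], [0.001, 0.001, -1.0]]
contact_force: [-0.3, 0.1, -1.0]
opening: 0.004
grip_force: 0.0
```

```bash
python3 far.py
```

```text
[149, 0, 79, 43, 2617] centre [ 0.6463 -0.1465] yaw 2.6 shelf x 0.1828
[317, 68, 25, 157, 3178] centre [ 0.5736 -0.2344] yaw -10.7 shelf x 0.1163
[182, 86, 28, 139, 2781] centre [ 0.5828 -0.1081] yaw -13.1 shelf x 0.1169
[ 0.548  -0.2185  0.1687] [ 0.   0.7 -0.3]
```

Emit:
{"op": "jog_arm", "data": {"increments": [1, 0.018, -0.015, -0.02, 0, 1, 0, 0, -0.04, 0, 1, 0, 0, -0.035, 0, 1, 0, 0, -0.02, 0, 1, 0, 0, -0.009, 0, 1, 0, 0, 0, 0, 1, 0, 0, 0, 0]}}

```text
clock: 20.65
eef_pos: [0.5661, -0.2316, 0.0468]
ee_rot: [[0.983, -0.185, 0.002], [-0.185, -0.983, -0.001], [0.002, 0.0, -1.0]]
contact_force: [0.4, 0.4, 0.4]
opening: 0.004
grip_force: 0.0
```

Emit:
{"op": "jog_arm", "data": {"increments": [1, 0, -0.002, -0.005, 0, 1, 0, 0, -0.002, 0, 1, 0, 0, -0.001, 0, 1, 0, 0, -0.001, 0, 1, 0, 0, -0.001, 0, 1, 0, 0, 0, 0, 1, 0, 0, 0, 0]}}

```text
clock: 21.35
eef_pos: [0.5652, -0.234, 0.0366]
ee_rot: [[0.983, -0.185, 0.001], [-0.185, -0.983, -0.001], [0.001, 0.0, -1.0]]
contact_force: [-1.7, 0.9, 6.2]
opening: 0.005
grip_force: 2.8
```

Emit:
{"op": "jog_arm", "data": {"increments": [1, -0.004, 0.0007, -0.0005, 0, 1, -0.008, 0.0015, 0, 0, 1, -0.008, 0.0015, 0, 0, 1, -0.008, 0.0015, 0, 0, 1, -0.008, 0.0015, 0, 0, 1, -0.008, 0.0015, 0, 0, 1, -0.008, 0.0015, 0, 0, 1, -0.008, 0.0015, 0, 0, 1, -0.008, 0.0015, 0, 0, 1, -0.006, 0.0011, 0, 0, 1, -0.004, 0.0008, 0, 0, 1, 0, 0, 0, 0]}}

```text
clock: 22.55
eef_pos: [0.4881, -0.2201, 0.0365]
ee_rot: [[0.983, -0.186, 0.003], [-0.186, -0.983, -0.002], [0.004, 0.001, -1.0]]
contact_force: [-0.9, -0.4, 7.1]
opening: 0.011
grip_force: 3.5
```

```bash
python3 far.py
```

```text
[39, 0, 68, 225, 8310] centre [ 0.5545 -0.1016] yaw -13.5 shelf x 0.0882
[612, 14, 28, 211, 3451] centre [ 0.4954 -0.3909] yaw -0.1 shelf x 0.049
[302, 76, 36, 149, 4941] centre [ 0.4974 -0.2212] yaw -9.5 shelf x 0.0394
[ 0.4881 -0.2201  0.0365] [-0.   0.1  7.6]
```

Emit:
{"op": "jog_arm", "data": {"increments": [1, 0, 0, 0.01, 0, 1, 0, 0, 0.03, 0, 0.1, 0, 0, 0.03, 0, 0.1, -0.022, 0.0045, 0, 0, 0.1, -0.023, 0.0045, 0, 0, 0.1, 0, 0, 0, 0, 0.1, 0, 0, -0.03, 0, 0.1, 0, 0, -0.025, 0, 0.1, 0, 0, -0.012, 0, 0.1, 0, 0, -0.007, 0, 0.1, 0, 0, 0, 0, 0.1, 0, 0, 0, 0]}}

```text
clock: 23.8
eef_pos: [0.4429, -0.2106, 0.0317]
ee_rot: [[0.983, -0.185, 0.001], [-0.185, -0.983, -0.001], [0.001, 0.0, -1.0]]
contact_force: [0.2, 1.1, -0.2]
opening: 0.447
grip_force: 0.0
```

```bash
cat > ov.py <<'E'
from h import *
p,R,t=cam('wrist');s=ctrl.sense();print(np.round(s['eef_pos'],4),np.round(s['contact_force'],1),s['opening'])
# strip edges in wrist picture near the fingers, saturation profile
g=cv2.cvtColor(p['pixels'],cv2.COLOR_RGB2HSV)
for r in(150,170,190,205):
    k=np.nonzero(g[r,280:365,1]<90)[0]+280; print(r,k.min(),k.max(),k.mean().round(1))
c=cv2.resize(p['pixels'][100:300,220:420],(500,500));cv2.imwrite('pics/ov_%d.png'%int(s['clock']*10),c[:,:,::-1])
E
python3 ov.py
```

```text
[ 0.443  -0.2107  0.0319] [0.5 1.3 1. ] 0.44807370291309434
150 304 338 321.0
170 305 338 321.5
190 305 340 322.5
205 305 341 323.0
```

Emit:
{"op": "jog_arm", "data": {"increments": [0.1, 0, 0, -0.004, 0, 0.1, 0, 0, 0, 0, 0.4, 0, 0, 0, 0, 0.7, 0, 0, 0, 0, 1, 0, 0, 0, 0, 1, 0, 0, 0, 0, 1, 0, 0, 0, 0, 1, 0, 0, 0, 0]}}

```text
clock: 24.65
eef_pos: [0.4421, -0.2103, 0.0274]
ee_rot: [[0.983, -0.185, 0.0], [-0.185, -0.983, -0.0], [0.0, 0.0, -1.0]]
contact_force: [-0.7, 0.4, 1.0]
opening: 0.176
grip_force: 30.0
```

Emit:
{"op": "jog_arm", "data": {"increments": [1, 0, 0, 0.02, 0, 1, 0, 0, 0.04, 0, 1, 0, 0, 0.04, 0, 1, 0, 0, 0.03, 0, 1, 0, 0.03, 0.02, 2, 1, 0, 0.045, 0, 3, 1, 0, 0.045, 0, 2, 1, 0, 0.045, 0, 2, 1, 0, 0.045, 0, 2, 1, 0.02, 0.045, 0, 2, 1, 0.02, 0.045, 0, 0, 1, 0.02, 0.045, 0, 0]}}

```text
clock: 25.85
eef_pos: [0.5023, 0.1367, 0.1774]
ee_rot: [[0.999, 0.041, 0.0], [0.041, -0.999, -0.0], [0.0, 0.0, -1.0]]
contact_force: [1.4, -1.7, -1.2]
opening: 0.176
grip_force: 30.0
```

Emit:
{"op": "jog_arm", "data": {"increments": [1, 0.02, 0.045, 0, 0, 1, 0.02, 0.04, 0, 0, 1, 0.02, 0.02, 0, 0, 1, 0, 0, 0, 0, 1, 0, 0, 0, 0, 1, 0, 0, 0, 0]}}

```text
clock: 26.45
eef_pos: [0.5612, 0.2388, 0.177]
ee_rot: [[0.999, 0.04, -0.001], [0.04, -0.999, -0.001], [-0.001, 0.001, -1.0]]
contact_force: [0.4, -0.6, -1.4]
opening: 0.178
grip_force: 30.0
```

```bash
python3 tray.py; python3 - <<'E'
from h import *
p,R,t=cam('wrist')
g=cv2.cvtColor(p['pixels'],cv2.COLOR_RGB2HSV);s=ctrl.sense()
m=((g[...,2]>85)).astype(np.uint8)
for r in(20,60,100,150,190): k=np.nonzero(m[r,290:355])[0]+290; print(r,k.min(),k.max())
cv2.imwrite('pics/held2.png',p['pixels'][:,:,::-1])
E
```

```text
[0.5613 0.2387 0.1773] [ 0.1 -0.5 -0.8]
wrist (0.6401, 0.2854, 1.7, 0.125, 0.021, [276, 98]) tray [0.0227 0.0405]
top (0.5739, -0.0995, -14.2, 0.192, 0.031, [356, 188]) shelf 
20 300 342
60 302 341
100 303 341
150 305 339
190 305 339
```

Emit:
{"op": "jog_arm", "data": {"increments": [1, 0.002, 0.003, -0.02, 0, 1, 0, 0, -0.045, 0, 1, 0, 0, -0.045, 0, 1, 0, 0, -0.025, 0, 1, 0, 0, -0.012, 0, 1, 0, 0, -0.006, 0, 1, 0, 0, 0, 0, 1, 0, 0, 0, 0, 1, 0, 0, 0, 0]}}

```text
clock: 27.5
eef_pos: [0.5654, 0.2431, 0.0259]
ee_rot: [[0.999, 0.041, 0.003], [0.041, -0.999, 0.001], [0.003, -0.001, -1.0]]
contact_force: [-0.3, 0.6, -0.7]
opening: 0.182
grip_force: 30.0
```

Emit:
{"op": "jog_arm", "data": {"increments": [1, 0, 0, -0.003, 0, 1, 0, 0, -0.001, 0, 1, 0, 0, 0, 0, 1, 0, 0, 0, 0, 0.55, 0, 0, 0, 0, 0.45, 0, 0, 0, 0, 0.45, 0, 0, 0, 0, 0.45, 0, 0, 0, 0]}}

```text
clock: 28.3
eef_pos: [0.5642, 0.2428, 0.0203]
ee_rot: [[0.999, 0.041, 0.0], [0.041, -0.999, -0.0], [0.0, 0.0, -1.0]]
contact_force: [-0.3, -0.2, 0.9]
opening: 0.276
grip_force: 0.0
```

Emit:
{"op": "jog_arm", "data": {"increments": [0.45, 0, 0, 0.03, 0, 0.45, 0, 0, 0.045, 0, 0.45, 0, 0, 0.045, 0, 0.45, 0, 0, 0.03, 0, 0.45, 0, 0, 0, 0, 1, -0.03, 0.03, 0, 0, 1, 0, 0, 0, 0, 1, 0, 0, 0, 0]}}

```text
clock: 29.1
eef_pos: [0.5332, 0.2728, 0.1694]
ee_rot: [[0.999, 0.042, -0.001], [0.042, -0.999, -0.001], [-0.001, 0.001, -1.0]]
contact_force: [-0.2, -0.3, 0.2]
opening: 0.058
grip_force: 0.0
```

```bash
python3 tray.py
```

```text
[0.5338 0.2724 0.1694] [ 1.1 -0.1  0.1]
wrist (0.6193, 0.2845, 2.5, 0.158, 0.02, [313, 86]) tray [0.0019 0.0405]
wrist (0.6205, 0.2451, 2.5, 0.159, 0.02, [355, 89]) tray [0.0015 0.001 ]
top (0.6241, 0.2432, 2.3, 0.161, 0.017, [212, 168]) tray [ 0.0051 -0.001 ]
top (0.5739, -0.0998, -14.2, 0.192, 0.031, [356, 188]) shelf
```

Two are lying flat in the tray. Now the third.

Emit:
{"op": "jog_arm", "data": {"increments": [1, 0, -0.045, 0, -2, 1, 0, -0.045, 0, -2, 1, 0, -0.045, 0, -2, 1, 0, -0.045, 0, -2, 1, 0, -0.045, 0, -2, 1, 0, -0.045, 0, -2, 1, 0, -0.045, 0, -2, 1, 0, -0.045, 0, -2, 1, 0.01, -0.015, 0, 0, 1, 0, 0, 0, 0, 1, 0, 0, 0, 0]}}

```text
clock: 30.3
eef_pos: [0.5441, -0.1017, 0.1697]
ee_rot: [[0.972, -0.237, -0.001], [-0.237, -0.972, 0.001], [-0.001, -0.001, -1.0]]
contact_force: [0.4, 0.3, 0.5]
opening: 0.01
grip_force: 0.0
```

```bash
python3 far.py; python3 tray.py | grep shelf
```

```text
[307, 53, 25, 172, 3457] centre [ 0.5825 -0.1072] yaw -13.4 shelf x 0.1165
[620, 54, 20, 171, 1784] centre [ 0.5148 -0.3895] yaw -2.2 shelf x 0.0682
[ 0.5439 -0.101   0.1699] [ 0.4  0.1 -0.4]
wrist (0.5861, -0.1083, -13.1, 0.171, 0.019, [318, 139]) shelf
```

Emit:
{"op": "jog_arm", "data": {"increments": [1, 0.03, -0.0045, -0.02, 0, 1, 0, 0, -0.04, 0, 1, 0, 0, -0.035, 0, 1, 0, 0, -0.02, 0, 1, 0, 0, -0.009, 0, 1, 0, 0, 0, 0, 1, 0, 0, 0, 0, 1, 0, 0, 0, 0]}}

```text
clock: 31.25
eef_pos: [0.5754, -0.1068, 0.0479]
ee_rot: [[0.972, -0.236, 0.003], [-0.236, -0.972, -0.001], [0.003, 0.0, -1.0]]
contact_force: [0.4, 0.1, -0.8]
opening: 0.005
grip_force: 0.0
```

Emit:
{"op": "jog_arm", "data": {"increments": [1, 0, 0.001, -0.005, 0, 1, 0, 0, -0.003, 0, 1, 0, 0, -0.001, 0, 1, 0, 0, -0.001, 0, 1, 0, 0, -0.001, 0, 1, 0, 0, -0.001, 0, 1, 0, 0, 0, 0, 1, 0, 0, 0, 0]}}

```text
clock: 32.05
eef_pos: [0.574, -0.1058, 0.0365]
ee_rot: [[0.972, -0.236, 0.001], [-0.236, -0.972, -0.0], [0.001, 0.0, -1.0]]
contact_force: [-4.8, 0.9, 12.9]
opening: 0.003
grip_force: 6.4
```

Emit:
{"op": "jog_arm", "data": {"increments": [1, -0.004, 0.001, 0, 0, 1, -0.008, 0.0019, 0, 0, 1, -0.008, 0.0019, 0, 0, 1, -0.008, 0.0019, 0, 0, 1, -0.008, 0.0019, 0, 0, 1, -0.008, 0.0019, 0, 0, 1, -0.008, 0.0019, 0, 0, 1, -0.008, 0.0019, 0, 0, 1, -0.008, 0.0019, 0, 0, 1, -0.006, 0.0014, 0, 0, 1, -0.004, 0.001, 0, 0, 1, 0, 0, 0, 0]}}

```text
clock: 33.25
eef_pos: [0.4992, -0.0882, 0.0365]
ee_rot: [[0.972, -0.237, 0.007], [-0.237, -0.972, -0.002], [0.007, 0.001, -1.0]]
contact_force: [1.2, -0.1, 9.1]
opening: 0.002
grip_force: 4.6
```

```bash
python3 far.py
```

```text
[302, 76, 36, 149, 4968] centre [ 0.5085 -0.0895] yaw -13.8 shelf x 0.0414
[ 0.4992 -0.0882  0.0365] [ 0.8 -0.2 10.8]
```

Emit:
{"op": "jog_arm", "data": {"increments": [1, 0, 0, 0.01, 0, 1, 0, 0, 0.03, 0, 0.1, 0, 0, 0.032, 0, 0.1, -0.022, 0.0055, 0, 0, 0.1, -0.022, 0.0055, 0, 0, 0.1, 0, 0, 0, 0, 0.1, 0, 0, -0.03, 0, 0.1, 0, 0, -0.025, 0, 0.1, 0, 0, -0.012, 0, 0.1, 0, 0, -0.007, 0, 0.1, 0, 0, 0, 0, 0.1, 0, 0, 0, 0]}}

```text
clock: 34.5
eef_pos: [0.453, -0.0764, 0.0327]
ee_rot: [[0.972, -0.237, 0.001], [-0.237, -0.972, -0.0], [0.001, 0.0, -1.0]]
contact_force: [1.2, 0.4, -0.8]
opening: 0.447
grip_force: 0.0
```

```bash
python3 ov.py
```

```text
[ 0.4531 -0.0765  0.0329] [-0.2  0.3 -0.5] 0.4491028805894786
150 304 338 321.0
170 305 338 321.5
190 306 338 322.0
205 306 338 322.0
```

Emit:
{"op": "jog_arm", "data": {"increments": [0.1, 0, 0, -0.005, 0, 0.1, 0, 0, 0, 0, 0.4, 0, 0, 0, 0, 0.7, 0, 0, 0, 0, 1, 0, 0, 0, 0, 1, 0, 0, 0, 0, 1, 0, 0, 0, 0, 1, 0, 0, 0, 0]}}

```text
clock: 35.35
eef_pos: [0.4522, -0.0762, 0.0274]
ee_rot: [[0.972, -0.236, 0.0], [-0.236, -0.972, -0.0], [0.0, 0.0, -1.0]]
contact_force: [0.1, 0.1, 0.7]
opening: 0.18
grip_force: 30.0
```

Emit:
{"op": "jog_arm", "data": {"increments": [1, 0, 0, 0.02, 0, 1, 0, 0, 0.04, 0, 1, 0, 0, 0.04, 0, 1, 0, 0, 0.03, 2, 1, 0, 0.03, 0.02, 2, 1, 0, 0.045, 0, 2, 1, 0, 0.045, 0, 2, 1, 0.02, 0.045, 0, 2, 1, 0.025, 0.04, 0, 2, 1, 0.03, 0.04, 0, 2, 1, 0.025, 0.023, 0, 2, 1, 0.011, 0.01, 0, 0]}}

```text
clock: 36.55
eef_pos: [0.5648, 0.2046, 0.1763]
ee_rot: [[0.999, 0.044, 0.0], [0.044, -0.999, 0.001], [0.0, -0.001, -1.0]]
contact_force: [0.4, -0.4, -1.2]
opening: 0.179
grip_force: 30.0
```

Emit:
{"op": "jog_arm", "data": {"increments": [1, 0, 0, 0, 0, 1, 0, 0, 0, 0, 1, 0, 0, 0, 0]}}

```text
clock: 36.85
eef_pos: [0.562, 0.2009, 0.1772]
ee_rot: [[0.999, 0.04, -0.001], [0.04, -0.999, -0.001], [-0.001, 0.001, -1.0]]
contact_force: [-0.6, 0.8, -0.6]
opening: 0.171
grip_force: 30.0
```

```bash
python3 tray.py; python3 - <<'E'
from h import *
p,R,t=cam('wrist')
a=cv2.resize(p['pixels'],(560,350));q=ctrl.get_image('side')['pixels'][100:330,200:420]
cv2.imwrite('pics/held3.png',np.hstack([a,cv2.resize(q,(240,350))])[:,:,::-1])
E
```

```text
[0.5621 0.2009 0.1774] [-0.   0.4 -0.1]
wrist (0.6205, 0.2845, 1.9, 0.165, 0.021, [237, 116]) tray [0.0031 0.0404]
wrist (0.6397, 0.2458, 2.8, 0.127, 0.02, [278, 100]) tray [0.0208 0.001 ]
```

View pics/held3.png

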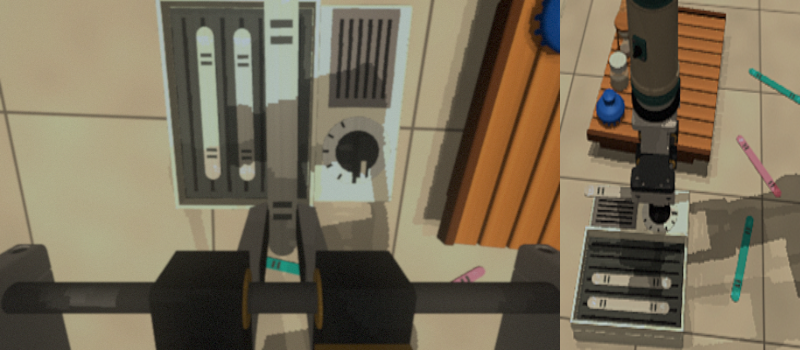

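Two strips lie flat in the tray, at (207,103) and (243,104), the third is held above it, and the shelf is empty of scrapers. I'll lay the third one down.

Emit:
{"op": "jog_arm", "data": {"increments": [1, 0.001, 0.001, -0.02, 0, 1, 0, 0, -0.045, 0, 1, 0, 0, -0.045, 0, 1, 0, 0, -0.025, 0, 1, 0, 0, -0.012, 0, 1, 0, 0, -0.006, 0, 1, 0, 0, 0, 0, 1, 0, 0, 0, 0, 1, 0, 0, 0, 0]}}

```text
clock: 37.95
eef_pos: [0.5654, 0.2031, 0.0259]
ee_rot: [[0.999, 0.041, 0.003], [0.041, -0.999, 0.001], [0.003, -0.001, -1.0]]
contact_force: [-0.3, -0.3, 0.2]
opening: 0.179
grip_force: 30.0
```

Emit:
{"op": "jog_arm", "data": {"increments": [1, 0, 0, -0.003, 0, 1, 0, 0, -0.001, 0, 1, 0, 0, 0, 0, 1, 0, 0, 0, 0, 0.55, 0, 0, 0, 0, 0.45, 0, 0, 0, 0, 0.45, 0, 0, 0, 0, 0.45, 0, 0, 0, 0]}}

```text
clock: 38.75
eef_pos: [0.5642, 0.2029, 0.0203]
ee_rot: [[0.999, 0.041, 0.0], [0.041, -0.999, -0.0], [0.0, 0.0, -1.0]]
contact_force: [-0.3, 0.0, 0.6]
opening: 0.274
grip_force: 0.0
```

Emit:
{"op": "jog_arm", "data": {"increments": [0.45, 0, 0, 0.03, 0, 0.45, 0, 0, 0.045, 0, 0.45, 0, 0, 0.045, 0, 0.45, 0, 0, 0.045, 0, 0.45, 0, 0, 0.03, 0, 0.2, -0.03, -0.04, 0, 0, 0.2, -0.03, -0.03, 0, 0, 0.2, -0.01, 0, 0, 0, 0.2, 0, 0, 0, 0, 0.2, 0, 0, 0, 0]}}

```text
clock: 39.75
eef_pos: [0.495, 0.1334, 0.2155]
ee_rot: [[0.999, 0.041, 0.001], [0.041, -0.999, 0.001], [0.002, -0.001, -1.0]]
contact_force: [0.0, -0.3, -1.3]
opening: 0.4
grip_force: 0.0
```

```bash
python3 tray.py; python3 - <<'E'
from h import *
p,R,t=cam('wrist')
print([ (d['confidence'],np.round(d['rect'])) for d in ctrl.find_in(p,'dial')])
u,v=pix(p,R,t,[[.579,.115,.06]])[0].astype(int);print(u,v)
a=p['pixels'][max(v-50,0):v+50,u-50:u+50];b=p['pixels'][:250,100:400]
cv2.imwrite('pics/dial1.png',np.hstack([cv2.resize(a,(400,400),interpolation=cv2.INTER_CUBIC),cv2.resize(p['pixels'][0:300,120:420],(400,400))])[:,:,::-1])
E
```

```text
[0.4952 0.1335 0.2153] [0.1 0.1 0.5]
wrist (0.6023, 0.284, 1.8, 0.131, 0.02, [181, 64]) tray [-0.0151  0.0406]
wrist (0.6033, 0.2441, 2.6, 0.132, 0.02, [219, 64]) tray [-0.0157  0.0007]
wrist (0.6045, 0.2044, 2.6, 0.133, 0.021, [258, 65]) tray [-0.0161 -0.039 ]
top (0.4522, 0.0311, 18.7, 0.092, 0.031, [299, 236]) shelf 
[(0.67, array([342., 103.,  51.,  53.]))]
343 100
```

View pics/dial1.png

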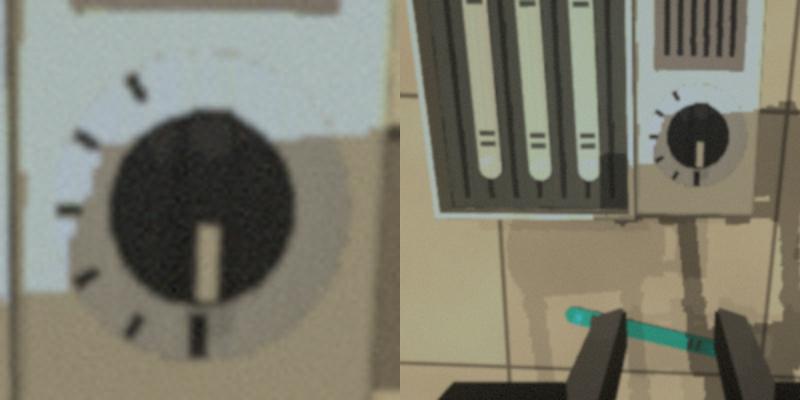

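All three scrapers lie flat and parallel in the tray. The dial's white line points at the long mark (crop (198,335)), so it's at off, and the short marks run clockwise on the left, with the fourth at (85,138). I need a clockwise turn of 120°, so I'll turn the wrist half a turn first to keep the last joint in range.

```bash
python3 - <<'E'
from h import *
p,R,t=cam('wrist')
g=cv2.cvtColor(p['pixels'],cv2.COLOR_RGB2HSV)
m=np.zeros(g.shape[:2],np.uint8);m[70:135,310:378]=(g[70:135,310:378,2]<50)
n,l,st,ce=cv2.connectedComponentsWithStats(m);i=1+np.argmax(st[1:,4]);print(st[i],ce[i],world(p,R,t,[ce[i]],.055),world(p,R,t,[ce[i]],.065))
print(ctrl.sense()['q'])
E
```

```text
[ 321   78   45   47 1399] [342.78413152 100.90850608] [[0.57827315 0.11553593 0.055     ]] [[0.57810643 0.11609551 0.065     ]]
[ 7.30365261e+00  9.32617725e+00  8.99232559e+01 -1.04846599e-03
  8.07776282e+01  9.49405805e+01]
```

Emit:
{"op": "jog_arm", "data": {"increments": [0.2, 0, 0, 0, 8, 0.2, 0, 0, 0, 8, 0.2, 0, 0, 0, 8, 0.2, 0, 0, 0, 8, 0.2, 0, 0, 0, 8, 0.2, 0, 0, 0, 8, 0.2, 0, 0, 0, 8, 0.2, 0, 0, 0, 8, 0.2, 0, 0, 0, 8, 0.2, 0, 0, 0, 8, 0.2, 0, 0, 0, 8, 0.2, 0, 0, 0, 8]}}

```text
clock: 41.2
eef_pos: [0.4945, 0.1332, 0.2149]
ee_rot: [[-0.151, 0.989, -0.0], [0.989, 0.151, -0.0], [0.0, -0.0, -1.0]]
contact_force: [0.1, -0.4, -0.8]
opening: 0.402
grip_force: 0.0
```

Emit:
{"op": "jog_arm", "data": {"increments": [0.2, 0.02, -0.005, 0, 8, 0.2, 0.02, -0.005, 0, 8, 0.2, 0.02, -0.005, 0, 8, 0.2, 0.02, -0.004, 0, 8, 0.2, 0, 0, 0, 8, 0.2, 0, 0, 0, 8, 0.2, 0, 0, 0, 8, 0.2, 0, 0, 0, 8, 0.2, 0, 0, 0, 8, 0.2, 0, 0, 0, 8, 0.2, 0, 0, 0, 4, 0.2, 0, 0, 0, 0]}}

```text
clock: 42.4
eef_pos: [0.5745, 0.1142, 0.2148]
ee_rot: [[-0.999, -0.041, -0.001], [-0.041, 0.999, 0.0], [0.001, 0.0, -1.0]]
contact_force: [-0.6, 0.2, 0.5]
opening: 0.403
grip_force: 0.0
```

Emit:
{"op": "jog_arm", "data": {"increments": [0.2, 0.0035, 0.0015, -0.03, 0, 0.2, 0, 0, -0.045, 0, 0.2, 0, 0, -0.045, 0, 0.2, 0, 0, -0.035, 0, 0.2, 0, 0, -0.02, 0, 0.2, 0, 0, -0.005, 0, 0.2, 0, 0, 0, 0, 0.2, 0, 0, 0, 0]}}

```text
clock: 43.2
eef_pos: [0.5789, 0.1156, 0.0365]
ee_rot: [[-0.999, -0.04, 0.002], [-0.04, 0.999, 0.0], [-0.002, 0.0, -1.0]]
contact_force: [0.8, -0.2, -0.7]
opening: 0.4
grip_force: 0.0
```

Emit:
{"op": "jog_arm", "data": {"increments": [0.2, 0, 0, -0.002, 0, 0.5, 0, 0, 0, 0, 0.7, 0, 0, 0, 0, 1, 0, 0, 0, 0, 1, 0, 0, 0, 0, 1, 0, 0, 0, 0, 1, 0, 0, 0, 0]}}

```text
clock: 43.9
eef_pos: [0.5778, 0.1152, 0.0336]
ee_rot: [[-0.999, -0.04, 0.0], [-0.04, 0.999, -0.0], [-0.0, -0.0, -1.0]]
contact_force: [-1.1, -0.4, 3.0]
opening: 0.135
grip_force: 30.0
```

Gripped on the 13 mm bar. I'll turn it clockwise in two stages of 60°.

Emit:
{"op": "jog_arm", "data": {"increments": [1, 0, 0, 0, -6, 1, 0, 0, 0, -6, 1, 0, 0, 0, -6, 1, 0, 0, 0, -6, 1, 0, 0, 0, -6, 1, 0, 0, 0, -6, 1, 0, 0, 0, -6, 1, 0, 0, 0, -6, 1, 0, 0, 0, -6, 1, 0, 0, 0, -6, 1, 0, 0, 0, 0]}}

```text
clock: 45.0
eef_pos: [0.578, 0.1155, 0.0336]
ee_rot: [[-0.535, 0.845, 0.001], [0.845, 0.535, 0.0], [-0.0, 0.001, -1.0]]
contact_force: [-0.4, -0.1, 2.9]
opening: 0.139
grip_force: 30.0
```

Emit:
{"op": "jog_arm", "data": {"increments": [1, 0, 0, 0, -6, 1, 0, 0, 0, -6, 1, 0, 0, 0, -6, 1, 0, 0, 0, -6, 1, 0, 0, 0, -6, 1, 0, 0, 0, -6, 1, 0, 0, 0, -6, 1, 0, 0, 0, -6, 1, 0, 0, 0, -6, 1, 0, 0, 0, -6, 1, 0, 0, 0, 0, 1, 0, 0, 0, 0]}}

```text
clock: 46.2
eef_pos: [0.5783, 0.1154, 0.0337]
ee_rot: [[0.462, 0.887, 0.001], [0.887, -0.462, 0.0], [0.001, 0.001, -1.0]]
contact_force: [1.5, -0.3, 3.1]
opening: 0.138
grip_force: 30.0
```

Emit:
{"op": "jog_arm", "data": {"increments": [0.5, 0, 0, 0, 0, 0.3, 0, 0, 0, 0, 0.3, 0, 0, 0, 0, 0.3, 0, 0, 0.02, 0, 0.3, 0, 0, 0.045, 0, 0.3, 0, 0, 0.045, 0, 0.3, 0, 0, 0.045, 0, 0.3, -0.04, -0.02, 0.03, 0, 0.3, -0.04, -0.02, 0, 0, 0.3, -0.04, -0.02, 0, 0, 0.3, 0, 0, 0, 0, 0.3, 0, 0, 0, 0]}}

```text
clock: 47.4
eef_pos: [0.46, 0.0566, 0.2165]
ee_rot: [[0.465, 0.885, 0.001], [0.885, -0.465, 0.0], [0.001, 0.001, -1.0]]
contact_force: [0.3, 0.7, 0.2]
opening: 0.349
grip_force: 0.0
```

```bash
python3 tray.py; python3 - <<'E'
from h import *
out=[]
for n,z in(('wrist',.05),('top',.05)):
    p,R,t=cam(n);u,v=pix(p,R,t,[[.6,.18,z]])[0].astype(int);print(n,u,v)
    k=150 if n=='wrist' else 75
    a=cv2.copyMakeBorder(p['pixels'],k,k,k,k,cv2.BORDER_CONSTANT)[max(v,0):v+2*k,max(u,0):u+2*k]
    out.append(cv2.resize(a,(400,400),interpolation=cv2.INTER_CUBIC))
cv2.imwrite('pics/fin.png',np.hstack(out)[:,:,::-1])
E
```

```text
[0.4611 0.0569 0.2164] [1.  0.4 0.5]
top (0.6216, 0.2836, 1.5, 0.165, 0.019, [194, 169]) tray [0.0042 0.0395]
top (0.6191, 0.1131, 88.1, 0.168, 0.017, [266, 170]) tray [-0.0052 -0.1308]
wrist 389 5
top 237 177
```

View pics/fin.png

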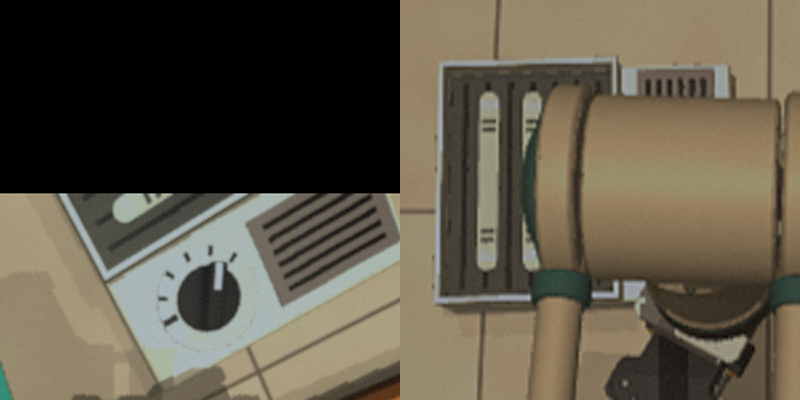

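The dial's white line ((220,262) to (218,290)) is parallel to the fourth short mark at (210,250). The offset between them is parallax from the raised bar. The scrapers still lie flat in the tray and the arm is clear of everything, so I'll hand the job in.

```bash
python3 -c "
from bench import ctrl
print(ctrl.finish_job())"
```

```text
the job is handed in; nothing more can be done
None
```

I handed the job in with all three steel scrapers lying flat in the dryer's tray and the dial at the fourth click, as checked in the camera images; the hand-in gave no verdict.

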